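# Carry a spread snap ring onto the slicer's drive shaft

### The arm

A 6-joint arm with a two-finger parallel gripper is mounted at the origin on the work surface. World frame = base frame: x ahead of the robot, y to its left, z up, the work surface at z = 0. Lengths are in m, angles in rad, forces in N, time in s.
With the tool pointing down it reaches from about 0.35 to 0.875 m from the base axis. Payload 4.2 kg.
Tool frame: the origin (TCP) lies on the centre line of the jaws, within the pads' length; the fingertips stand 22 mm ahead of it and the grasp point (between the pads) lies 3 mm ahead of it; z points along the fingers, y is the direction in which the jaws open and shut (so a half turn about z gives the same grasp; the last joint's range is limited). The gripper opens to 85 mm and grips with 20 to 120 N. Pads are 22 mm wide; open, the fingers measure 114 mm over their backs; the gripper's body (76 mm by 85 mm) begins 54 mm behind the grasp point. The pads swing forward as they close: fully open they stand 13 mm farther back than shut.
Start: joints at [1.574, 0.385, 0.008, 0, -1.194, -0.259], TCP at [0.158, 0.605, 0.253] pointing down, gripper open.
Joint ranges: [-3.14, 3.14], [-1.21, 2.06], [-1.07, 1.41], [-3.16, 2.05], [-2.99, -0.16], [-3.1, 3.1]. Speed limits (rad/s): [2.79, 2.79, 3.14, 3.14, 3.14, 3.14].

### API

Orientations are given as a 3x3 rotation matrix whose columns are the frame's x, y, z axes.
In Python, from rig import env, optics, nets gives the robot as it stands. The module is installed in compiled form; this text tells all that it offers.
- The arm moves only by the tool arm_command, never from a script. Its argument "commands" is a list of rows, each an object with "travel": the shift along the tool's x, y, z in cm, a list of three; "angular": the turn, a rotation vector about the tool's x, y, z in degrees, a list of three; "gripper": the gripper's target within -1 to 1 (shut at 1, half-way at 0, fully open at -1). A call has 1 to 20 rows; each row shifts and turns the commanded pose from where the row before left it, along the tool's axes as they then stand; what a row does not reach is not made up. A row lasts 1/12 s, in which the tool goes at most 41.7 mm and 7.16 degrees, less where a joint would pass 70% of its speed; a pose out of reach is approached as far as the arm can. A call with a gripper value outside its range is refused whole. The fingers move at their own pace and stop on an object; the grip force is fixed at half the most. Time passes only in rows, so rows that do not move let the fingers close. It gives the time, the measured TCP pose, the force and the opening at its end, in the units of the state.
- env.observe(): the state, without advancing time (a new reading comes with each control period).
- optics.snapshot(name): name is "scene" or "side" or "wrist"; returns a dict with "frame" (420x560x3 uint8, blue, green, red), "range_z" (420x560 float32, m along the optical axis (not along the pixel's ray), 0 where there is no reading), "K" (3x3 intrinsics, pixels), "rvec" (rotation vector, rad) and "tvec" (3), from world to camera coordinates, as OpenCV has them; the wrist camera has in their place "mount" (4x4, takes a point from camera to tool coordinates, whose origin is the TCP and whose axes are the flange's). Camera axes: x right, y down, z forward; pixel columns grow to the right and rows downward; lengths in m; the calibration is good to about 2 mm. A picture is of the moment at which its call begins: read the wrist's pose just before it.
- env.finish_job(): hands the job in, once; it reports no verdict.
Trained networks look in a picture, given as the dict that the camera call returned (one of the last four; its "shot" number tells which), for a name from the list of things; names that differ only in an ending like _2 or _b are one class to them, and where a whole thing is asked for, a point or a joint stands for the part that bears it (a point fixed in the world has none). Each returns a list of dicts, best first, with "p" (0 to 1); they miss things now and then, are a little off and sometimes report something else, mostly with a low value. They report only what shows in the picture. A call takes as long as a camera call.
- nets.spot_in(picture, thing): "pixel" ([row, column] in pixels, amid what is visible of it).
- nets.masks_of(picture, thing): "mask" (420x560 bool, what is visible of it) and "pixel" ([row, column] in pixels, amid what is visible of it).
The state is a dict: "clock": time; "joint_pos": joint angles; "dq": joint speeds; "effort": joint torques, N m; "eef_pos": TCP position; "tcp_rot": TCP orientation; "contact_force": force on the tool from outside, world axes, zero at the start; "torque": the same for the moment, N m; "gripper_width": finger opening in m.
Only numpy, scipy, OpenCV 4.12 (cv2) and the standard library are available. Lean on these libraries where they do the work, as an engineer would, in place of code of your own. Each camera call takes 0.05 s, during which the arm holds its last target. There are 200 camera calls.

### The job

Take the red-handled snap-ring pliers out of the blue stand by squeezing both handles, which spreads the brass ring on their tips, and dip the ring into the small open white pot, below its rim. Then, squeezing fully so that the ring stays spread, slide it down over the end of the upright drive shaft until it is level with the black groove, and finish while still holding it there: spread, upright, around the shaft and not pressing on the drive. Be gentle with the drive, and leave the pot and everything else standing where it is.

Things in the scene. Friction and masses are not known exactly. Their poses are not given: they have to be found in the camera images.
- handles (a point): Midway between the pliers' two red handles, at the height to squeeze. The pliers stand upright; own z up, handles close along y. Each handle is a plate 22 mm wide (x), 8 mm thick, from 20 mm above to 28 mm below this point. At rest they form a V, 51 mm over the outsides here, 59 mm at the top; fully squeezed (4 rising to 8 N a finger, then a stop) parallel, 34 mm outside, ring spread.
- ring_centre (a point): Centre of the spread brass snap ring, 120 mm straight below handles, on the pliers' z axis. The ring lies level, 4 mm round wire, gap towards the pliers' +x, fixed to the tips. Fully spread it leaves 3 mm all round a 40 mm shaft centred here and reaches at most 35 mm out; unspread it is too small. Its underside is 2 mm below this point; nothing of the pliers is lower.
- jaw_l (a joint): How far the pliers are squeezed: 0 at rest, 0.2 rad fully squeezed at the stop, ring fully spread. Springs back when let go.
- stand: Blue plastic stand, fixed, 130 x 70 mm; origin at the centre of its underside. Two posts 45 mm either side along its x carry the pliers' crossbar in upward-open notches: floor 120 mm, post tops 130 mm above the table. Lift the pliers straight up: 100 mm brings the ring above the posts. The pliers' axes start parallel to the stand's.
- pot_rim (a point): Centre of the mouth of the small open white pot, 50 mm above the table; mouth radius 58 mm outside, about 55 mm inside, inner floor about 45 mm below the mouth (narrower towards the floor). Its film of food-safe lubricant is too thin to see. Two black side handles. Loose, 0.5 kg.
- groove (a point): Mid-height of the black groove on the upright drive shaft's axis, 74.5 mm above the table; groove 9 mm high, 35 mm diameter. The dark hub face (64 mm diameter) lies 4.5 mm below this point; the steel shaft above is 40 mm in diameter.
- shaft_end (a point): Top centre of the drive shaft, 32.5 mm above groove; the last 10 mm taper from 40 mm to 26 mm diameter.
- washer: Loose flat brass washer, 32 mm across, 5 mm thick, on the cutting board; origin at the centre of its underside. Leave alone.
- bush: Loose copper bush, 18 mm across, 16 mm tall, on the cutting board; origin at the centre of its underside. Leave alone.
- root: Peeled pale root, 90 mm across, 142 mm tall, standing at the back; origin at the centre of its underside. Leave alone.
- cleaver: Cleaver lying at the back, 310 mm long, wooden handle; origin under its blade. Leave alone.
- bottle: White bottle with red cap, 60 mm across, 170 mm tall; origin at the centre of its underside. Leave alone.
- mug: Blue mug, 80 mm across, 90 mm tall; origin at the centre of its underside. Leave alone.
- spatula: Spatula lying at the left side; origin under it. Leave alone.
- pliers: The pliers' body, about 0.26 kg in all; origin at the centre of its dark square crossbar (112 x 12 x 12 mm along its x), 42 mm below handles and 78 mm above ring_centre, same axes. The steel jaws below bend out to +x, clear of the shaft's end.
- drive: The drive: an aluminium block 100 x 100 mm, top 60 mm above the table, on a white cutting board 200 x 160 x 15 mm, all fixed; origin at the centre of the board's underside, on the shaft axis.
- pot: The white pot; origin at the centre of its underside.

How it is judged:
By the outcome, as a careful person would: the job done as asked, in the order asked, and still so for the second after the job is handed in, while the arm keeps its last pose, push and grip.
It also fails if it takes over 54 s, if anything falls off the work surface, if the arm or the gripper's body presses on something with over 40 N, if the wrist force passes 120 N, or if a joint passes its speed limit or range.

## Working session

There is one attempt and no reset: what is moved stays moved. The work goes in short steps, Python scripts to look and compute and a tool call to move; the robot and the scene stay as the last step left them, time stands still between calls to the robot, and variables do not carry over. Pictures are saved under pics/ and viewed, about 8 in all and at most 12, crops included, and the job is handed in when it is done.

Besides the shell and the picture viewer there is one more tool, called by a JSON object that holds its "name" and its "arguments", one argument or row to a line. arm_command: Moves the arm, as the interface text tells. Its arguments: {"type":"object","properties":{"commands":{"type":"array","items":{"type":"object","properties":{"travel":{"type":"array","items":{"type":"number"}},"angular":{"type":"array","items":{"type":"number"}},"gripper":{"type":"number"}}}}},"required":["commands"]}

```bash
mkdir -p pics
cat > h.py <<'E'
import numpy as np, cv2
from rig import env, optics, nets
np.set_printoptions(precision=4, suppress=True)
def cloud(p, st=None):
    """world xyz per pixel"""
    z=p["range_z"]; K=p["K"]; v,u=np.mgrid[:z.shape[0],:z.shape[1]]
    c=np.stack([(u-K[0,2])/K[0,0]*z,(v-K[1,2])/K[1,1]*z,z],-1)
    if "mount" in p:
        M=np.array(p["mount"]); t=c@M[:3,:3].T+M[:3,3]
        w=t@np.array(st["tcp_rot"]).T+np.array(st["eef_pos"])
    else:
        R=cv2.Rodrigues(np.array(p["rvec"],float))[0]; w=(c-np.array(p["tvec"]).ravel())@R
    w[z<=0]=np.nan
    return w
def snap(n):
    st=env.observe(); p=optics.snapshot(n); return p,cloud(p,st)
E
python3 - <<'E'
from h import *
s=env.observe(); print(s)
P={n:snap(n) for n in("scene","side","wrist")}
cv2.imwrite("pics/a.png",P["scene"][0]["frame"]);cv2.imwrite("pics/b.png",P["side"][0]["frame"])
for n,(p,w) in P.items():
    for t in("pliers","handles","stand","pot","drive","washer","bush","bottle","mug","root","cleaver"):
        for m in nets.masks_of(p,t)[:1]:
            q=w[m["mask"]]; q=q[~np.isnan(q[:,0])]
            print(n,t,round(m["p"],2),m["pixel"],len(q),*( (np.percentile(q,2,0),np.percentile(q,98,0)) if len(q) else ()))
E
```

```text
{'clock': 0.0, 'joint_pos': array([ 1.5736,  0.3856,  0.0066, -0.0005, -1.194 , -0.2586]), 'dq': array([ 0.0011, -0.0004, -0.0012,  0.0007,  0.0024, -0.0004]), 'effort': array([  0.0003, -39.229 ,  18.8392,   4.1863,  -0.0047,   0.    ]), 'eef_pos': array([0.158 , 0.6042, 0.2522]), 'tcp_rot': array([[ 0.9674, -0.2532, -0.0005],
       [-0.2532, -0.9674, -0.0021],
       [ 0.0001,  0.0022, -1.    ]]), 'contact_force': array([ 0.2174, -0.4174, -0.9264]), 'torque': array([ 0.0333, -0.0585, -0.0071]), 'gripper_width': 0.08563669282093346}
scene pliers 0.56 [243.8, 344.7] 351 [ 0.371   0.1489 -0.0017] [0.5601 0.3107 0.1868]
scene handles 0.81 [243.3, 342.4] 335 [0.4582 0.23   0.0003] [0.5647 0.3107 0.1869]
scene stand 0.95 [270.4, 341.5] 1002 [0.4563 0.2535 0.0009] [0.5738 0.3178 0.1277]
scene pot 0.55 [225.1, 294.7] 873 [ 0.4072 -0.05   -0.0014] [0.578  0.0647 0.0507]
scene drive 0.58 [196.0, 256.6] 1324 [ 0.3922 -0.3099  0.002 ] [ 0.5912 -0.1638  0.0972]
scene bottle 0.98 [281.7, 280.1] 634 [0.7161 0.2261 0.0083] [0.7624 0.2621 0.1685]
scene mug 0.81 [168.8, 220.3] 426 [ 0.4689 -0.5457 
[... 353 characters left out ...]
0.5592 0.329  0.1838]
side stand 0.85 [183.5, 241.7] 648 [0.4482 0.2432 0.0008] [0.5674 0.3117 0.1234]
side drive 0.79 [314.6, 257.9] 4157 [ 0.3919 -0.3439  0.0027] [ 0.5883 -0.1788  0.0973]
side washer 0.63 [152.5, 243.7] 372 [ 0.4631  0.2512 -0.0039] [0.5552 0.4759 0.1838]
side bush 0.41 [330.6, 230.4] 63 [ 0.4082 -0.3223  0.0108] [ 0.426  -0.3056  0.0329]
side bottle 0.95 [169.9, 312.6] 687 [0.702  0.1957 0.0054] [0.7566 0.233  0.1679]
side mug 0.68 [393.3, 281.0] 1800 [ 0.4686 -0.5477  0.001 ] [ 0.56   -0.4696  0.0903]
side root 0.8 [188.7, 333.3] 988 [ 0.7351  0.069  -0.0021] [0.8193 0.1619 0.1388]
side cleaver 0.65 [268.0, 345.4] 1924 [ 0.7114 -0.3229 -0.0025] [ 0.8047 -0.0246  0.0269]
```

Run:
```python
import cv2,numpy as np
a=cv2.imread("pics/a.png")[140:320,190:400];b=cv2.imread("pics/b.png")[110:420,170:380]
a=cv2.resize(a,None,fx=1.9,fy=1.9,interpolation=3);b=cv2.resize(b,None,fx=1.9,fy=1.9,interpolation=3)
o=np.zeros((600,800,3),np.uint8);o[:a.shape[0],:a.shape[1]]=a;o[:589,400:799]=b[:589,:399];cv2.imwrite("pics/c.png",o)
```

```text
(no output)
```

View pics/c.png

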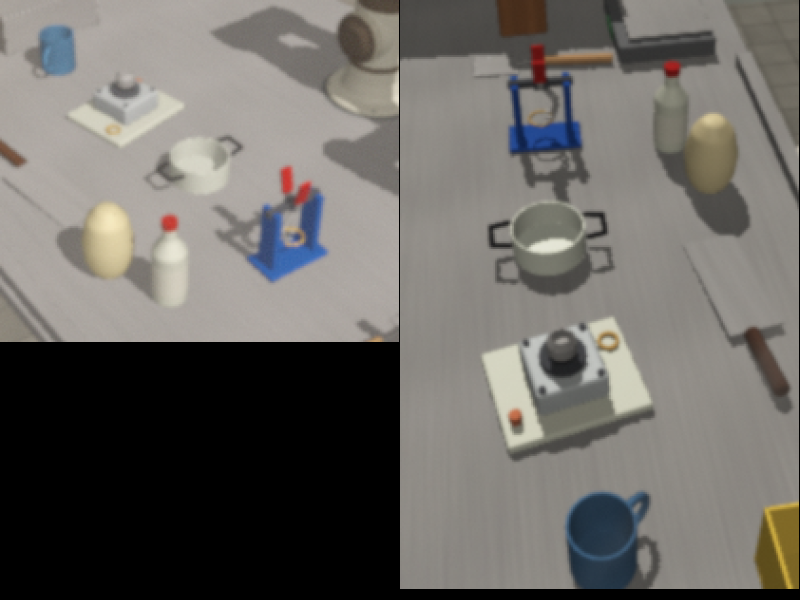

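The picture shows the stand at the robot's left with the V of red handles closing along about y, the pot in the middle, and the drive on the right. I'll move above the stand for a closer look.

{"name": "arm_command", "arguments": {
  "commands": [
    {"travel": [1.5,0.5,-3],"gripper": -1},
    {"travel": [2.9,1.55,-1.5],"gripper": -1},
    {"travel": [3,1.6,-1],"gripper": -1},
    {"travel": [3,1.6,-1],"gripper": -1},
    {"travel": [3,1.6,-1],"gripper": -1},
    {"travel": [3,1.6,-1],"gripper": -1},
    {"travel": [3,1.6,-1],"gripper": -1},
    {"travel": [3,1.6,-0.5],"gripper": -1},
    {"travel": [3,1.6,0],"gripper": -1},
    {"travel": [3,1.6,0],"gripper": -1},
    {"travel": [3,1.6,0],"gripper": -1},
    {"travel": [3,1.6,0],"gripper": -1},
    {"travel": [3,1.6,0],"gripper": -1},
    {"travel": [3,1.6,0],"gripper": -1},
    {"travel": [1.5,0.85,0],"angular": [0,0,-4.9],"gripper": -1},
    {"angular": [0,0,-4.9],"gripper": -1},
    {"angular": [0,0,-4.9],"gripper": -1},
    {"gripper": -1},
    {"gripper": -1}
  ]
}}

```text
invalid input
```

Run:
```python
from h import *
s=env.observe(); print(s["eef_pos"],s["tcp_rot"])
p,w=snap("wrist"); print(p["mount"],p["K"])
a=cv2.resize(p["frame"],(800,600)); cv2.imwrite("pics/d.png",a)
for t in("handles","stand","pliers","pot"):
    for m in nets.masks_of(p,t)[:2]:
        q=w[m["mask"]]; q=q[~np.isnan(q[:,0])]
        print(t,m["p"],m["pixel"],len(q),np.percentile(q,2,0),np.percentile(q,98,0))
hsv=cv2.cvtColor(p["frame"],cv2.COLOR_BGR2HSV)
red=((hsv[...,0]<8)|(hsv[...,0]>172))&(hsv[...,1]>150)&(hsv[...,2]>60)
blue=(abs(hsv[...,0].astype(int)-112)<14)&(hsv[...,1]>150)
for nm,mk,lo,hi in(("redtop",red,.18,.2),("posts",blue,.122,.14),("base",blue,-.01,.03)):
    q=w[mk&(w[...,2]>lo)&(w[...,2]<hi)]
    if len(q)<5: print(nm,len(q));continue
    print(nm,len(q),q.mean(0),"rect",cv2.minAreaRect((q[:,:2]*1000).astype(np.float32)))
    n,l=cv2.connectedComponents((mk&(w[...,2]>lo)&(w[...,2]<hi)).astype(np.uint8))
    for i in range(1,n):
        k=w[l==i]
        if len(k)>15: print("  ",len(k),k.mean(0),k.min(0),k.max(0))
```

```text
[0.1581 0.6047 0.2533] [[ 0.9675 -0.253  -0.    ]
 [-0.253  -0.9675 -0.    ]
 [-0.      0.     -1.    ]]
[[-0.0001 -0.9512 -0.3087  0.0792]
 [ 1.      0.     -0.0005 -0.0004]
 [ 0.0005 -0.3087  0.9512 -0.1204]
 [ 0.      0.      0.      1.    ]] [[350.4589   0.     275.7586]
 [  0.     350.4589 213.2912]
 [  0.       0.       1.    ]]
redtop 0
posts 0
base 0
```

View pics/d.png

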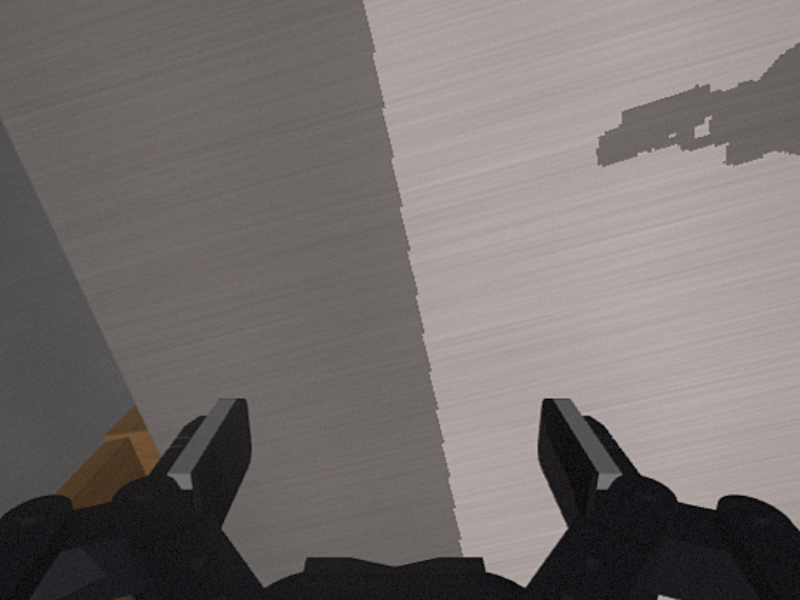

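The move was refused, so every row needs all its fields. The picture shows only the open fingers and empty table, so the stand isn't in view yet. Repeating the move.

{"name": "arm_command", "arguments": {
  "commands": [
    {"travel": [1.5,0.5,-3],"angular": [0,0,0],"gripper": -1},
    {"travel": [2.9,1.55,-1.5],"angular": [0,0,0],"gripper": -1},
    {"travel": [3,1.6,-1],"angular": [0,0,0],"gripper": -1},
    {"travel": [3,1.6,-1],"angular": [0,0,0],"gripper": -1},
    {"travel": [3,1.6,-1],"angular": [0,0,0],"gripper": -1},
    {"travel": [3,1.6,-1],"angular": [0,0,0],"gripper": -1},
    {"travel": [3,1.6,-1],"angular": [0,0,0],"gripper": -1},
    {"travel": [3,1.6,-0.5],"angular": [0,0,0],"gripper": -1},
    {"travel": [3,1.6,0],"angular": [0,0,0],"gripper": -1},
    {"travel": [3,1.6,0],"angular": [0,0,0],"gripper": -1},
    {"travel": [3,1.6,0],"angular": [0,0,0],"gripper": -1},
    {"travel": [3,1.6,0],"angular": [0,0,0],"gripper": -1},
    {"travel": [3,1.6,0],"angular": [0,0,0],"gripper": -1},
    {"travel": [3,1.6,0],"angular": [0,0,0],"gripper": -1},
    {"travel": [1.5,0.85,0],"angular": [0,0,-4.9],"gripper": -1},
    {"travel": [0,0,0],"angular": [0,0,-4.9],"gripper": -1},
    {"travel": [0,0,0],"angular": [0,0,-4.9],"gripper": -1},
    {"travel": [0,0,0],"angular": [0,0,0],"gripper": -1},
    {"travel": [0,0,0],"angular": [0,0,0],"gripper": -1}
  ]
}}

```text
clock: 3.63
eef_pos: [0.5076, 0.2847, 0.3533]
tcp_rot: [[1.0, -0.002, -0.0], [-0.002, -1.0, -0.0], [-0.0, 0.0, -1.0]]
contact_force: [0.2, -0.6, 0.5]
gripper_width: 0.0854
```

```bash
cat > look.py <<'E'
from h import *
import sys
s=env.observe(); print(s["clock"],s["eef_pos"],s["tcp_rot"])
p,w=snap("wrist")
a=cv2.resize(p["frame"],(800,600)); cv2.imwrite(sys.argv[1],a)
for t in("handles","stand","pliers"):
    for m in nets.masks_of(p,t)[:1]:
        q=w[m["mask"]]; q=q[~np.isnan(q[:,0])]
        print(t,m["p"],m["pixel"],len(q),np.percentile(q,2,0),np.percentile(q,98,0))
hsv=cv2.cvtColor(p["frame"],cv2.COLOR_BGR2HSV)
red=((hsv[...,0]<8)|(hsv[...,0]>172))&(hsv[...,1]>150)&(hsv[...,2]>60)
blue=(abs(hsv[...,0].astype(int)-112)<14)&(hsv[...,1]>150)
for nm,mk,lo,hi in(("redtop",red,.18,.2),("posts",blue,.122,.14),("base",blue,-.01,.03)):
    q=w[mk&(w[...,2]>lo)&(w[...,2]<hi)]
    if len(q)<5: print(nm,len(q));continue
    print(nm,len(q),q.mean(0),"rect",cv2.minAreaRect((q[:,:2]*1000).astype(np.float32)))
    n,l=cv2.connectedComponents((mk&(w[...,2]>lo)&(w[...,2]<hi)).astype(np.uint8))
    for i in range(1,n):
        k=w[l==i]
        if len(k)>15: print("  ",len(k),k.mean(0),k.min(0),k.max(0))
E
python3 look.py pics/e.png
```

```text
3.6333 [0.5076 0.2847 0.3533] [[ 1.     -0.0016 -0.0001]
 [-0.0016 -1.     -0.    ]
 [-0.0001  0.     -1.    ]]
handles 0.66 [184.4, 282.0] 3136 [0.4613 0.2562 0.0491] [0.563  0.3087 0.1861]
stand 0.6 [141.6, 272.8] 3359 [0.4553 0.2477 0.0071] [0.5754 0.3153 0.131 ]
pliers 0.94 [179.6, 278.3] 3281 [0.4586 0.2554 0.0094] [0.563  0.3096 0.1861]
redtop 464 [0.5122 0.2807 0.185 ] rect ((512.0755004882812, 282.2586669921875), (56.905616760253906, 21.212238311767578), 87.88002014160156)
   213 [0.5133 0.3069 0.1852] [0.5024 0.3028 0.1806] [0.5236 0.3108 0.1868]
   251 [0.5113 0.2584 0.1848] [0.5005 0.2536 0.1801] [0.5211 0.2626 0.1871]
posts 556 [0.52   0.2817 0.1296] rect ((511.75201416015625, 282.67120361328125), (39.992881774902344, 101.28096008300781), 86.98556518554688)
   162 [0.5571 0.2942 0.1296] [0.5506 0.2888 0.1263] [0.563  0.3004 0.1317]
   168 [0.5556 0.2664 0.1295] [0.5495 0.2601 0.1222] [0.5617 0.2725 0.1322]
   109 [0.4675 0.2986 0.1298] [0.4619 0.2933 0.1281] [0.4734 0.3038 0.1315]
   117 [0.4663 0.2705 0.1296] [0.4602 0.2651 0.1233] [0.472  0.2768 0.1313]
base 1628 [0.5379 0.2831 0.0098] rect ((512.1041259765625, 282.3005065917969), (68.66133117675781, 128.01060485839844), 87.20553588867188)
   1505 [0.543  0.2833 0.0097] [0.492  0.2453 0.0054] [0.5767 0.3173 0.028 ]
   37 [0.5053 0.299  0.0099] [0.4987 0.2969 0.0083] [0.5133 0.3024 0.0115]
   49 [0.4534 0.2578 0.0097] [0.4478 0.2519 0.0072] [0.464  0.2632 0.0118]
   21 [0.4523 0.3112 0.01  ] [0.4497 0.3084 0.0091] [0.457  0.3169 0.0119]
```

View pics/e.png

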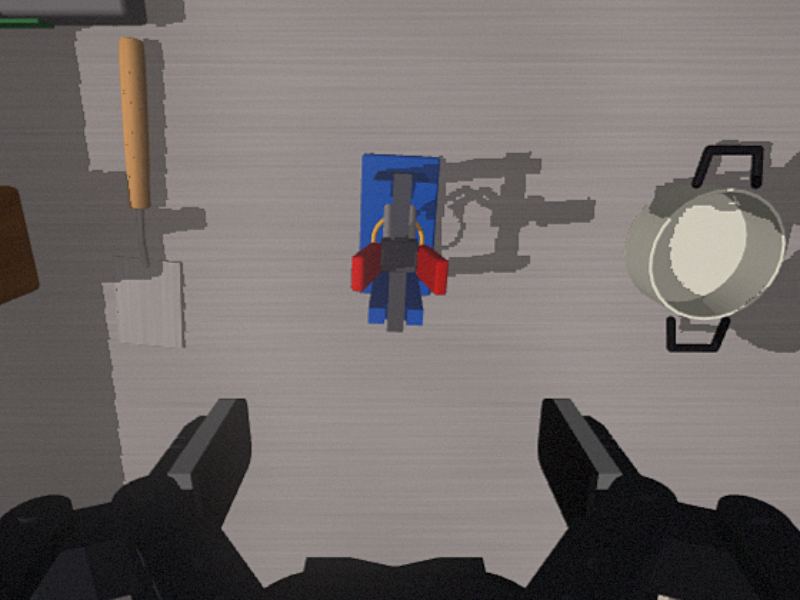

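The picture shows the pliers from above: red handles at pixels (270,365) and (270,432), jaws bent towards +x, and the pot at (250,718). The measurements agree: axis at (0.512, 0.2823), yaw about −2.7°, handle tops at 0.187 (expected 0.188), posts 90 mm apart. I'll descend with the jaws open.

{"name": "arm_command", "arguments": {
  "commands": [
    {"travel": [0.44,0.24,1],"angular": [0,0,2.6],"gripper": -1},
    {"travel": [0,0,2.5],"angular": [0,0,0],"gripper": -1},
    {"travel": [0,0,2.5],"angular": [0,0,0],"gripper": -1},
    {"travel": [0,0,2.5],"angular": [0,0,0],"gripper": -1},
    {"travel": [0,0,2.5],"angular": [0,0,0],"gripper": -1},
    {"travel": [0,0,2],"angular": [0,0,0],"gripper": -1},
    {"travel": [0,0,1.7],"angular": [0,0,0],"gripper": -1},
    {"travel": [0,0,1.5],"angular": [0,0,0],"gripper": -1},
    {"travel": [0,0,1],"angular": [0,0,0],"gripper": -1},
    {"travel": [0,0,1],"angular": [0,0,0],"gripper": -1},
    {"travel": [0,0,0],"angular": [0,0,0],"gripper": -1},
    {"travel": [0,0,0],"angular": [0,0,0],"gripper": -1}
  ]
}}

```text
clock: 4.83
eef_pos: [0.5121, 0.2826, 0.1714]
tcp_rot: [[0.999, -0.044, 0.0], [-0.044, -0.999, -0.0], [0.0, 0.0, -1.0]]
contact_force: [-0.3, 0.4, -0.0]
gripper_width: 0.0852
```

Run:
```python
from h import *
s=env.observe(); print(s["clock"],s["eef_pos"],s["tcp_rot"],s["gripper_width"])
p,w=snap("wrist")
hsv=cv2.cvtColor(p["frame"],cv2.COLOR_BGR2HSV)
red=((hsv[...,0]<8)|(hsv[...,0]>172))&(hsv[...,1]>150)&(hsv[...,2]>60)
n,l,st,c=cv2.connectedComponentsWithStats(red.astype(np.uint8))
for i in range(1,n):
    k=w[(l==i)&(w[...,2]>.182)]
    if len(k)>15:
        kt=(k-s["eef_pos"])@s["tcp_rot"]
        print(st[i],c[i],len(k),"tool min/max",kt.min(0),kt.max(0))
cv2.imwrite("pics/f.png",cv2.resize(p["frame"],(800,600)))
```

```text
4.8333 [0.5121 0.2826 0.1714] [[ 0.999  -0.0444  0.0001]
 [-0.0444 -0.999  -0.0003]
 [ 0.0001  0.0003 -1.    ]] 0.08516988110564445
[ 199  254   54  103 3013] [224.8709 305.4142] 1108 tool min/max [-0.0112 -0.0278 -0.0161] [ 0.0115 -0.0199 -0.0106]
[ 303  254   56  104 3384] [330.7045 305.1764] 1196 tool min/max [-0.0116  0.0204 -0.0157] [ 0.0109  0.0289 -0.0106]
```

View pics/f.png

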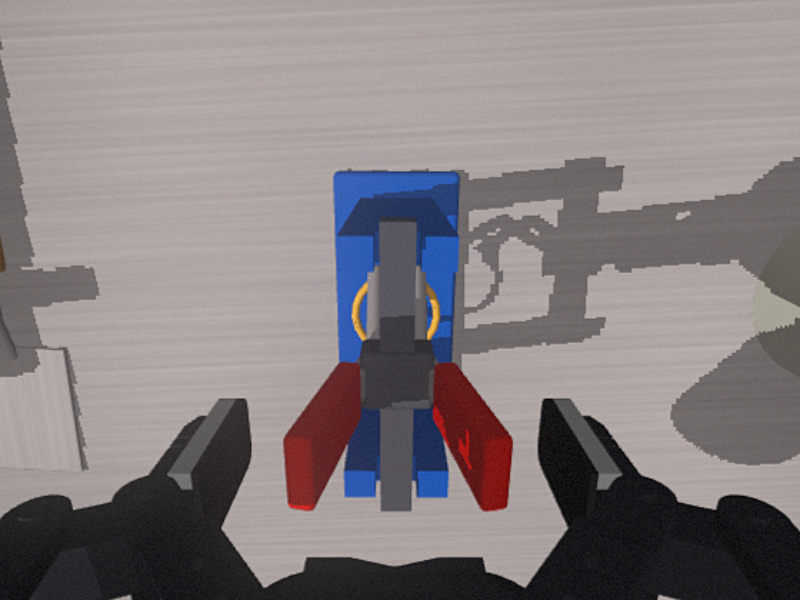

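The picture shows the handles centred between the pads (290–510 px, midpoint about 398), with the ring at (400,310). Offsets are under 0.5 mm. Closing now.

{"name": "arm_command", "arguments": {
  "commands": [
    {"travel": [0,0,0],"angular": [0,0,0],"gripper": 0},
    {"travel": [0,0,0],"angular": [0,0,0],"gripper": 0},
    {"travel": [0,0,0],"angular": [0,0,0],"gripper": 0},
    {"travel": [0,0,0],"angular": [0,0,0],"gripper": 0.5},
    {"travel": [0,0,0],"angular": [0,0,0],"gripper": 1},
    {"travel": [0,0,0],"angular": [0,0,0],"gripper": 1},
    {"travel": [0,0,0],"angular": [0,0,0],"gripper": 1},
    {"travel": [0,0,0],"angular": [0,0,0],"gripper": 1},
    {"travel": [0,0,0],"angular": [0,0,0],"gripper": 1},
    {"travel": [0,0,0],"angular": [0,0,0],"gripper": 1}
  ]
}}

```text
clock: 5.72
eef_pos: [0.5133, 0.2822, 0.1746]
tcp_rot: [[0.999, -0.044, 0.004], [-0.044, -0.999, 0.001], [0.004, -0.001, -1.0]]
contact_force: [-1.4, -2.3, 10.1]
gripper_width: 0.0315
```

```bash
cat > chk.py <<'E'
from h import *
import sys
s=env.observe(); print(s["clock"],s["eef_pos"],s["tcp_rot"],s["gripper_width"],s["contact_force"],s["torque"])
p,w=snap("wrist")
hsv=cv2.cvtColor(p["frame"],cv2.COLOR_BGR2HSV)
red=((hsv[...,0]<8)|(hsv[...,0]>172))&(hsv[...,1]>150)&(hsv[...,2]>60)
t=(w-s["eef_pos"])@s["tcp_rot"]
r=red&(np.abs(t[...,0])<.03)&(np.abs(t[...,1])<.04)&(np.abs(t[...,2])<.04)
if r.any(): print("red tool",r.sum(),np.percentile(t[r],2,0),np.percentile(t[r],98,0))
h=hsv[...,0].astype(int)
g=(h>10)&(h<28)&(hsv[...,1]>120)&(t[...,2]>.1)&(t[...,2]<.14)&(np.abs(t[...,0])<.05)&(np.abs(t[...,1])<.05)
q=t[g]; print("ring tool",len(q),*( (q.min(0),q.max(0),q.mean(0)) if len(q) else ()))
cv2.imwrite(sys.argv[1],cv2.resize(p["frame"],(800,600)))
E
python3 chk.py pics/g.png
```

```text
5.7167 [0.5133 0.2822 0.1746] [[ 0.999  -0.0435  0.0041]
 [-0.0435 -0.9991  0.0005]
 [ 0.0041 -0.0007 -1.    ]] 0.03153038584193166 [-1.3789 -2.282  10.0812] [-0.9251  0.3691  0.0536]
red tool 4221 [-0.0102 -0.0158 -0.014 ] [0.0096 0.015  0.0299]
ring tool 371 [-0.0273 -0.0309  0.1139] [0.0032 0.0318 0.1275] [-0.0138  0.0007  0.1251]
```

View pics/g.png

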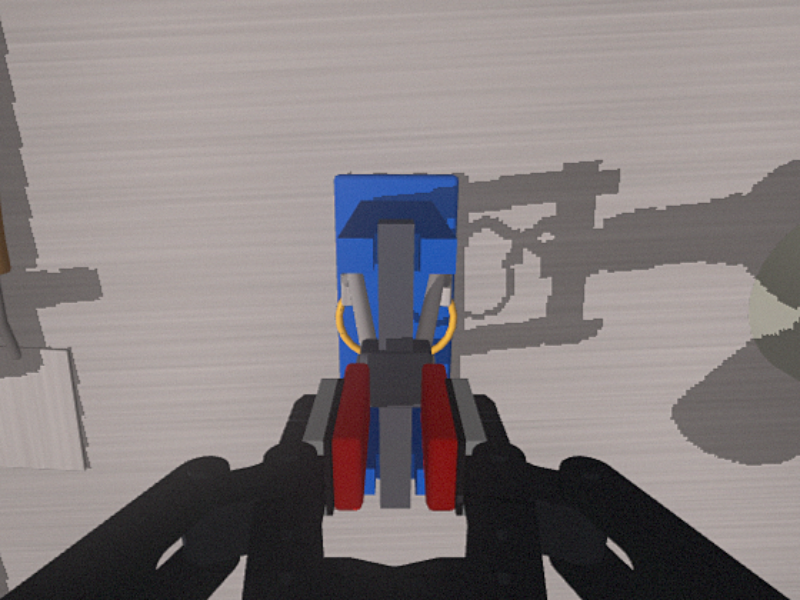

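The picture shows the handles parallel between the pads and the ring spread (336–456 px at row 320). Lifting 13 cm.

{"name": "arm_command", "arguments": {
  "commands": [
    {"travel": [0,0,-0.5],"angular": [0,0,0],"gripper": 1},
    {"travel": [0,0,-0.5],"angular": [0,0,0],"gripper": 1},
    {"travel": [0,0,-1],"angular": [0,0,0],"gripper": 1},
    {"travel": [0,0,-1.5],"angular": [0,0,0],"gripper": 1},
    {"travel": [0,0,-1.5],"angular": [0,0,0],"gripper": 1},
    {"travel": [0,0,-1.5],"angular": [0,0,0],"gripper": 1},
    {"travel": [0,0,-1.5],"angular": [0,0,0],"gripper": 1},
    {"travel": [0,0,-1.5],"angular": [0,0,0],"gripper": 1},
    {"travel": [0,0,-1.5],"angular": [0,0,0],"gripper": 1},
    {"travel": [0,0,-1],"angular": [0,0,0],"gripper": 1},
    {"travel": [0,0,-1],"angular": [0,0,0],"gripper": 1},
    {"travel": [0,0,0],"angular": [0,0,0],"gripper": 1},
    {"travel": [0,0,0],"angular": [0,0,0],"gripper": 1}
  ]
}}

```text
clock: 6.85
eef_pos: [0.5118, 0.2825, 0.3013]
tcp_rot: [[0.999, -0.045, -0.0], [-0.045, -0.999, 0.001], [-0.0, -0.001, -1.0]]
contact_force: [-1.3, 0.4, -2.9]
gripper_width: 0.031
```

```bash
cat > find.py <<'E'
from h import *
import sys
# crossbar tilt in tool frame + pot/drive position
s=env.observe(); p,w=snap("wrist"); t=(w-s["eef_pos"])@s["tcp_rot"]
hsv=cv2.cvtColor(p["frame"],cv2.COLOR_BGR2HSV)
bar=(hsv[...,1]<60)&(hsv[...,2]<140)&(np.abs(t[...,1])<.008)&(np.abs(t[...,0])<.06)&(np.abs(t[...,0])>.014)&(np.abs(t[...,2]-.04)<.02)
q=t[bar]
if len(q)>20: print("bar",len(q),q.min(0),q.max(0),"dz/dx, dy/dx deg",np.degrees(np.polyfit(q[:,0],q[:,2],1)[0]),np.degrees(np.polyfit(q[:,0],q[:,1],1)[0]))
def circ(q):
    A=np.c_[2*q[:,:2],np.ones(len(q))]; c=np.linalg.lstsq(A,(q[:,:2]**2).sum(1),rcond=None)[0]
    return c[:2],np.sqrt(c[2]+c[:2]@c[:2])
for n in("wrist","scene","side"):
    if n!="wrist": p,w=snap(n)
    for m in nets.masks_of(p,"pot")[:1]:
        k=m["mask"]&(np.abs(w[...,2]-.050)<.003); q=w[k]
        if len(q)<20: print(n,"few",len(q)); continue
        c0=np.median(q,0)[:2]
        for _ in range(5):
            c,r=circ(q); d=np.abs(np.linalg.norm(q[:,:2]-c,axis=1)-r); q=q[d<max(.004,np.percentile(d,90)*.9)] if d.max()>.004 else q
        print(n,"pot p",m["p"],"rim",len(q),c,"r",r,"z",q[:,2].mean())
E
python3 chk.py pics/h.png; python3 find.py
```

```text
6.85 [0.5118 0.2825 0.3013] [[ 0.999  -0.0447 -0.0003]
 [-0.0447 -0.999   0.0005]
 [-0.0003 -0.0005 -1.    ]] 0.030990672743530602 [-1.2645  0.3685 -2.9446] [-0.0087  0.0018 -0.0385]
red tool 4177 [-0.0104 -0.0158 -0.0139] [0.0096 0.0149 0.0299]
ring tool 371 [-0.0272 -0.031   0.1145] [0.0025 0.0316 0.1276] [-0.0138  0.0003  0.1252]
bar 3521 [-0.0587 -0.0064  0.0409] [0.0542 0.0058 0.0528] dz/dx, dy/dx deg 0.4186061733147422 0.21929714367152872
wrist pot p 0.78 rim 674 [0.4928 0.0079] r 0.05628060110701798 z 0.049312469757705465
scene pot p 0.65 rim 47 [0.4937 0.0083] r 0.05624148844962868 z 0.04996419983045014
side pot p 0.91 rim 87 [0.4923 0.003 ] r 0.056292562754448966 z 0.048660117821404315
```

View pics/h.png

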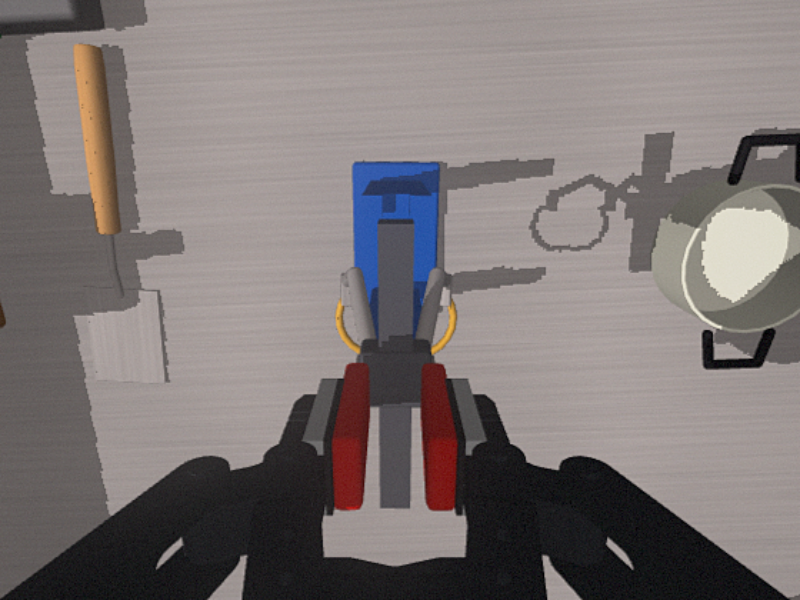

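The picture shows the pliers clear of the stand and hanging straight, with the ring still spread. Three cameras put the pot at about (0.493, 0.008) with a rim radius of 56 mm, which fits. Moving over it and dipping.

{"name": "arm_command", "arguments": {
  "commands": [
    {"travel": [0,1.2,0],"angular": [0,0,0],"gripper": 1},
    {"travel": [-0.1,2.2,0],"angular": [0,0,0],"gripper": 1},
    {"travel": [-0.1,3,0],"angular": [0,0,0],"gripper": 1},
    {"travel": [-0.1,3,0],"angular": [0,0,0],"gripper": 1},
    {"travel": [-0.1,3,0],"angular": [0,0,0],"gripper": 1},
    {"travel": [-0.1,3,0],"angular": [0,0,0],"gripper": 1},
    {"travel": [-0.1,3,0],"angular": [0,0,0],"gripper": 1},
    {"travel": [-0.1,3,0],"angular": [0,0,0],"gripper": 1},
    {"travel": [0,2.7,0],"angular": [0,0,0],"gripper": 1},
    {"travel": [0,2.2,0],"angular": [0,0,0],"gripper": 1},
    {"travel": [0,1.2,0],"angular": [0,0,0],"gripper": 1},
    {"travel": [0,0,0],"angular": [0,0,0],"gripper": 1},
    {"travel": [0,0,0],"angular": [0,0,0],"gripper": 1}
  ]
}}

```text
clock: 8.28
eef_pos: [0.4926, 0.0075, 0.3014]
tcp_rot: [[0.999, -0.046, 0.0], [-0.046, -0.999, 0.0], [0.0, -0.0, -1.0]]
contact_force: [0.0, 0.3, -2.5]
gripper_width: 0.0313
```

```bash
python3 chk.py pics/i.png; python3 find.py
```

```text
8.2833 [0.4926 0.0075 0.3014] [[ 0.9989 -0.0461  0.0003]
 [-0.0461 -0.9989  0.0003]
 [ 0.0003 -0.0003 -1.    ]] 0.03127528915277811 [ 0.0143  0.2945 -2.5461] [ 0.0409 -0.0165  0.0069]
red tool 4163 [-0.0104 -0.0158 -0.014 ] [0.0096 0.0149 0.0298]
ring tool 378 [-0.0276 -0.0311  0.1144] [0.0043 0.0317 0.1275] [-0.0136  0.0003  0.1252]
bar 3607 [-0.058  -0.0064  0.041 ] [0.0542 0.0058 0.056 ] dz/dx, dy/dx deg 0.5954969612970515 0.12322588110241414
wrist pot p 0.56 rim 632 [0.4931 0.0072] r 0.05602532055449316 z 0.04965004338725917
scene pot p 0.91 rim 58 [0.493  0.0077] r 0.05621521910899682 z 0.04928275888131729
side pot p 0.6 rim 61 [0.4923 0.003 ] r 0.05612316842102266 z 0.04867095351844772
```

Ring and pot are aligned to within 1 mm. Dipping to a ring height of about 0.03.

{"name": "arm_command", "arguments": {
  "commands": [
    {"travel": [0,0,1],"angular": [0,0,0],"gripper": 1},
    {"travel": [0,0,2],"angular": [0,0,0],"gripper": 1},
    {"travel": [0,0,2],"angular": [0,0,0],"gripper": 1},
    {"travel": [0,0,2],"angular": [0,0,0],"gripper": 1},
    {"travel": [0,0,2],"angular": [0,0,0],"gripper": 1},
    {"travel": [0,0,2],"angular": [0,0,0],"gripper": 1},
    {"travel": [0,0,1.6],"angular": [0,0,0],"gripper": 1},
    {"travel": [0,0,1.2],"angular": [0,0,0],"gripper": 1},
    {"travel": [0,0,0.8],"angular": [0,0,0],"gripper": 1},
    {"travel": [0,0,0],"angular": [0,0,0],"gripper": 1},
    {"travel": [0,0,0],"angular": [0,0,0],"gripper": 1},
    {"travel": [0,0,0],"angular": [0,0,0],"gripper": 1},
    {"travel": [0,0,0],"angular": [0,0,0],"gripper": 1}
  ]
}}

```text
clock: 9.72
eef_pos: [0.4934, 0.0082, 0.1563]
tcp_rot: [[0.999, -0.044, 0.002], [-0.044, -0.999, 0.001], [0.002, -0.001, -1.0]]
contact_force: [0.4, -1.2, -3.2]
gripper_width: 0.0313
```

```bash
python3 chk.py pics/j.png
python3 - <<'E'
from h import *
p,w=snap("side"); cv2.imwrite("pics/k.png",cv2.resize(p["frame"][120:300,170:410],(800,600),interpolation=3))
E
```

```text
9.7167 [0.4934 0.0082 0.1563] [[ 0.999  -0.0444  0.0022]
 [-0.0444 -0.999   0.0005]
 [ 0.0021 -0.0006 -1.    ]] 0.03132015176043028 [ 0.3528 -1.1676 -3.2394] [-0.0214 -0.0267 -0.0653]
red tool 4208 [-0.0104 -0.0158 -0.0139] [0.0096 0.0149 0.0297]
ring tool 367 [-0.0274 -0.031   0.1143] [0.0049 0.0316 0.1279] [-0.0137 -0.0009  0.1251]
```

View pics/k.png

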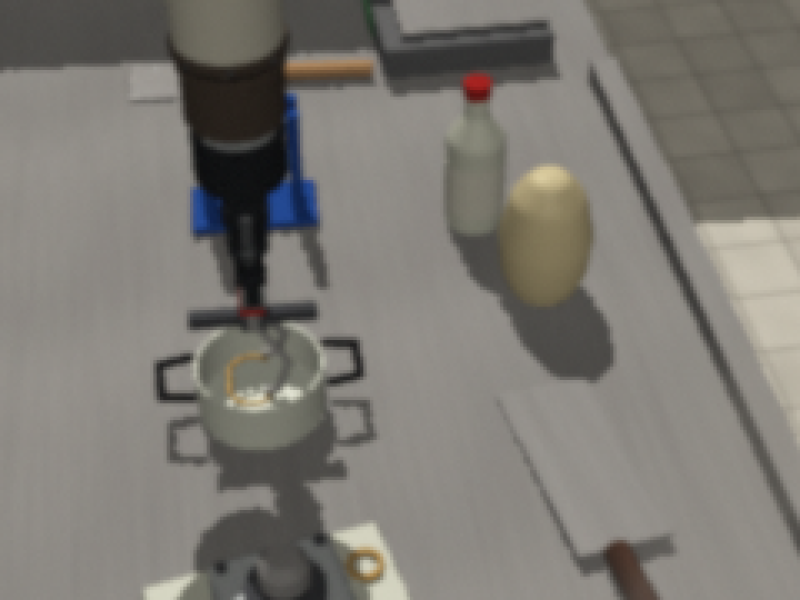

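The picture shows the ring (about (265,375)) inside the pot below its rim, with the pot undisturbed and the force equal to the weight alone. Lifting out and going towards the drive.

{"name": "arm_command", "arguments": {
  "commands": [
    {"travel": [0,0,-1],"angular": [0,0,0],"gripper": 1},
    {"travel": [0,0,-2],"angular": [0,0,0],"gripper": 1},
    {"travel": [0,0,-2.5],"angular": [0,0,0],"gripper": 1},
    {"travel": [0,0,-3],"angular": [0,0,0],"gripper": 1},
    {"travel": [0,0,-3],"angular": [0,0,0],"gripper": 1},
    {"travel": [0,0,-2.5],"angular": [0,0,0],"gripper": 1},
    {"travel": [0,0.7,-2],"angular": [0,0,0],"gripper": 1},
    {"travel": [0,1.5,-1],"angular": [0,0,0],"gripper": 1},
    {"travel": [0,2.2,-0.5],"angular": [0,0,0],"gripper": 1},
    {"travel": [0,2.5,0],"angular": [0,0,0],"gripper": 1},
    {"travel": [0,2.5,0],"angular": [0,0,0],"gripper": 1},
    {"travel": [0,2,0],"angular": [0,0,0],"gripper": 1},
    {"travel": [0,1.4,0],"angular": [0,0,0],"gripper": 1},
    {"travel": [0,0.8,0],"angular": [0,0,0],"gripper": 1},
    {"travel": [0,0,0],"angular": [0,0,0],"gripper": 1},
    {"travel": [0,0,0],"angular": [0,0,0],"gripper": 1},
    {"travel": [0,0,0],"angular": [0,0,0],"gripper": 1}
  ]
}}

```text
clock: 11.23
eef_pos: [0.4866, -0.1272, 0.3304]
tcp_rot: [[0.999, -0.044, 0.0], [-0.044, -0.999, 0.0], [0.0, -0.0, -1.0]]
contact_force: [0.1, -0.1, -2.9]
gripper_width: 0.0315
```

```bash
cat > drv.py <<'E'
from h import *
import sys
s=env.observe(); print(s["clock"],s["eef_pos"])
def rect(q): return cv2.minAreaRect((q[:,:2]*1000).astype(np.float32))
c0=np.array([.49,-.25])
for n in("wrist","scene","side"):
    p,w=snap(n)
    if n=="wrist": cv2.imwrite(sys.argv[1],cv2.resize(p["frame"],(800,600)))
    near=np.linalg.norm(w[...,:2]-c0,axis=-1)
    for nm,lo,hi,r in(("end",.1045,.111,.03),("hubface",.067,.0735,.045),("block",.056,.064,.08)):
        k=(near<r)&(w[...,2]>lo)&(w[...,2]<hi); q=w[k]
        if len(q)>4: print(n,nm,len(q),"mean",q.mean(0),"bbox mid",(q.min(0)+q.max(0))/2,"size",q.max(0)-q.min(0), "rect",*[np.round(x,1) for x in rect(q)])
        if nm=="end" and len(q)>4:
            A=np.c_[2*q[:,:2],np.ones(len(q))]
            e=cv2.minEnclosingCircle((q[:,:2]*1000).astype(np.float32)); print("   circle",np.round(e[0],1),round(e[1],1))
E
python3 drv.py pics/l.png
```

```text
11.2333 [ 0.4866 -0.1272  0.3304]
wrist end 129 mean [ 0.4918 -0.2485  0.1057] bbox mid [ 0.4889 -0.2522  0.1061] size [0.0296 0.0297 0.0032] rect [ 489.1 -252.3] [29.1 28.6] 68.7
   circle [ 489. -252.] 15.1
wrist hubface 1241 mean [ 0.4948 -0.2449  0.0697] bbox mid [ 0.4887 -0.2527  0.0697] size [0.0632 0.0634 0.005 ] rect [ 489.7 -251.3] [59.9 63. ] 56.3
wrist block 4716 mean [ 0.4931 -0.2496  0.0596] bbox mid [ 0.4892 -0.2521  0.06  ] size [0.1119 0.111  0.008 ] rect [ 489.1 -252.3] [98.3 98.7] 10.6
scene end 7 mean [ 0.4936 -0.2429  0.1066] bbox mid [ 0.4917 -0.2451  0.1066] size [0.0232 0.0192 0.004 ] rect [ 495.2 -241.8] [12.8 27.7] 56.8
   circle [ 491.7 -247.2] 13.9
scene hubface 57 mean [ 0.4944 -0.2413  0.0704] bbox mid [ 0.4957 -0.2479  0.0702] size [0.0754 0.0615 0.0063] rect [ 494.1 -245.2] [50.9 60.3] 56.2
scene block 180 mean [ 0.4987 -0.2363  0.06  ] bbox mid [ 0.4902 -0.2488  0.06  ] size [0.1132 0.1085 0.0079] rect [ 490. -248.] [ 99.9 108.3] 11.0
side end 9 mean [ 0.4927 -0.2572  0.106 ] bbox mid [ 0.4903 -0.2571  0.1065] size [0.0265 0.0234 0.0031] rect [ 491.6 -256.8] [23.4 24.9] 15.3
   circle [ 489.2 -255.6] 14.3
side hubface 181 mean [ 0.4877 -0.2668  0.0693] bbox mid [ 0.489  -0.2617  0.0701] size [0.0612 0.0542 0.0061] rect [ 488.9 -262.2] [53.4 60.9] 87.6
side block 667 mean [ 0.4877 -0.2668  0.0591] bbox mid [ 0.4879 -0.2581  0.06  ] size [0.1106 0.1085 0.008 ] rect [ 488.2 -257.8] [ 99.2 100.2] 10.5
```

View pics/l.png

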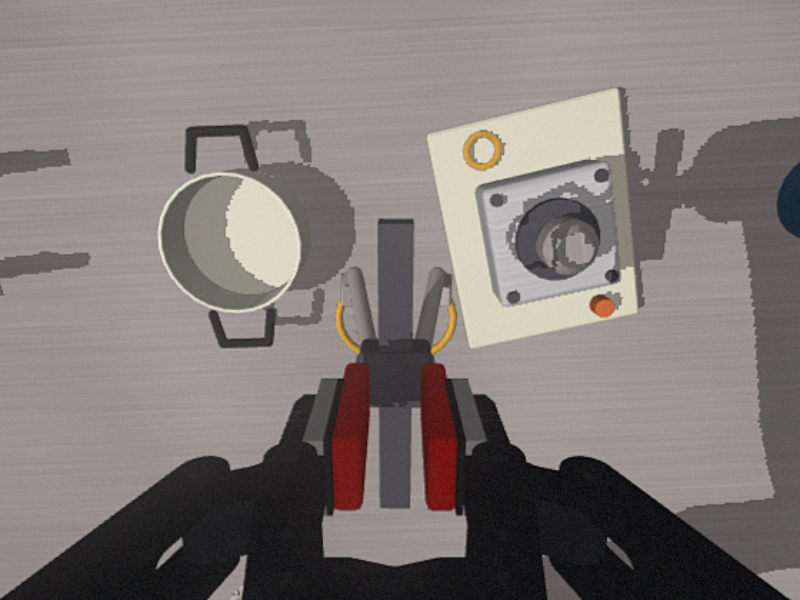

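The picture shows the drive at right (shaft end about (575,240)), the washer and bush on the board, and the pot standing where it was. The shaft axis from the wrist camera is (0.4891, −0.2522), and the average of the two fixed cameras lies within 1 mm of it. Moving above it and checking near.

{"name": "arm_command", "arguments": {
  "commands": [
    {"travel": [0,0.8,0],"angular": [0,0,0],"gripper": 1},
    {"travel": [0.1,1.6,0],"angular": [0,0,0],"gripper": 1},
    {"travel": [0.15,2.2,0],"angular": [0,0,0],"gripper": 1},
    {"travel": [0.2,2.4,0],"angular": [0,0,0],"gripper": 1},
    {"travel": [0.2,2.4,0],"angular": [0,0,0],"gripper": 1},
    {"travel": [0.1,1.6,0],"angular": [0,0,0],"gripper": 1},
    {"travel": [0.1,1.0,0],"angular": [0,0,0],"gripper": 1},
    {"travel": [0,0.5,0.5],"angular": [0,0,0],"gripper": 1},
    {"travel": [0,0,1.5],"angular": [0,0,0],"gripper": 1},
    {"travel": [0,0,2],"angular": [0,0,0],"gripper": 1},
    {"travel": [0,0,1.5],"angular": [0,0,0],"gripper": 1},
    {"travel": [0,0,1],"angular": [0,0,0],"gripper": 1},
    {"travel": [0,0,0.7],"angular": [0,0,0],"gripper": 1},
    {"travel": [0,0,0],"angular": [0,0,0],"gripper": 1},
    {"travel": [0,0,0],"angular": [0,0,0],"gripper": 1},
    {"travel": [0,0,0],"angular": [0,0,0],"gripper": 1}
  ]
}}

```text
clock: 12.72
eef_pos: [0.4902, -0.2532, 0.2594]
tcp_rot: [[0.999, -0.044, 0.002], [-0.044, -0.999, -0.001], [0.002, 0.001, -1.0]]
contact_force: [-0.6, -0.6, -2.1]
gripper_width: 0.0314
```

```bash
cat > fine.py <<'E'
from h import *
import sys
s=env.observe(); print(s["clock"],s["eef_pos"],s["tcp_rot"][:,2],s["gripper_width"],s["contact_force"])
p,w=snap("wrist"); t=(w-s["eef_pos"])@s["tcp_rot"]
cv2.imwrite(sys.argv[1],cv2.resize(p["frame"][100:400,130:430],(800,600) if 0 else (600,600),interpolation=3))
hsv=cv2.cvtColor(p["frame"],cv2.COLOR_BGR2HSV); h=hsv[...,0].astype(int)
g=(h>10)&(h<28)&(hsv[...,1]>120)&(np.abs(t[...,2]-.124)<.006)&(np.abs(t[...,0])<.04)&(np.abs(t[...,1])<.04)
q=t[g]; print("ring",len(q),q.min(0),q.max(0))
# inner/outer edges per azimuth about (0,0)
a=np.degrees(np.arctan2(q[:,1],q[:,0])); r=np.hypot(q[:,0],q[:,1])
for b in range(-180,180,15):
    k=(a>=b)&(a<b+15)
    if k.sum()>5: print(b,k.sum(),"r %.1f %.1f  z %.1f"%(r[k].min()*1e3,r[k].max()*1e3,np.median(q[k,2])*1e3))
bar=(hsv[...,1]<60)&(np.abs(t[...,1])<.004)&(np.abs(t[...,0])<.053)&(np.abs(t[...,0])>.016)&(np.abs(t[...,2]-.042)<.006)
q=t[bar]; f=np.polyfit(q[:,0],q[:,2],1); print("bar top",len(q),"slope deg",np.degrees(f[0]),"z0",f[1],"noise",np.std(q[:,2]-np.polyval(f,q[:,0])))
for nm,lo,hi,rr in(("end",.1035,.111,.03),("hub",.067,.0735,.045),("block",.057,.063,.08)):
    k=(np.linalg.norm(w[...,:2]-[.489,-.252],axis=-1)<rr)&(w[...,2]>lo)&(w[...,2]<hi); q=w[k]
    if len(q)>5: print(nm,len(q),"bbox mid",(q.min(0)+q.max(0))/2,"size",q.max(0)-q.min(0),"rect",cv2.minAreaRect((q[:,:2]*1000).astype(np.float32)),"tool mid",(t[k].min(0)+t[k].max(0))/2)
E
python3 fine.py pics/m.png
```

```text
12.7167 [ 0.4902 -0.2532  0.2594] [ 0.002  -0.0009 -1.    ] 0.03142324079007932 [-0.6257 -0.567  -2.1354]
ring 356 [-0.0274 -0.0311  0.1234] [0.0019 0.0317 0.1277]
-150 27 r 30.9 34.6  z 124.9
-135 47 r 30.9 34.3  z 125.3
-120 51 r 28.9 33.5  z 125.2
-105 46 r 26.9 31.9  z 125.2
90 46 r 27.7 32.6  z 125.0
105 49 r 29.3 33.5  z 124.9
120 52 r 30.7 34.5  z 125.0
135 28 r 30.7 34.6  z 125.1
bar top 2069 slope deg 0.19981880830795082 z0 0.04293460791547608 noise 0.0005890150969866655
end 132 bbox mid [ 0.4894 -0.2529  0.1058] size [0.0221 0.0313 0.0045] rect ((489.2451477050781, -252.95278930664062), (31.16158676147461, 21.26201820373535), 86.6408920288086) tool mid [-0.0011 -0.0004  0.1536]
hub 767 bbox mid [ 0.4891 -0.2532  0.0695] size [0.0586 0.0618 0.0046] rect ((489.13116455078125, -253.13442993164062), (61.836891174316406, 58.261383056640625), 89.25137329101562) tool mid [-0.0017 -0.0004  0.19  ]
block 4752 bbox mid [ 0.489  -0.2528  0.06  ] size [0.1107 0.1106 0.006 ] rect ((489.292236328125, -252.93812561035156), (98.18035125732422, 97.62509155273438), 10.821354866027832) tool mid [-0.0016 -0.0005  0.1994]
```

View pics/m.png

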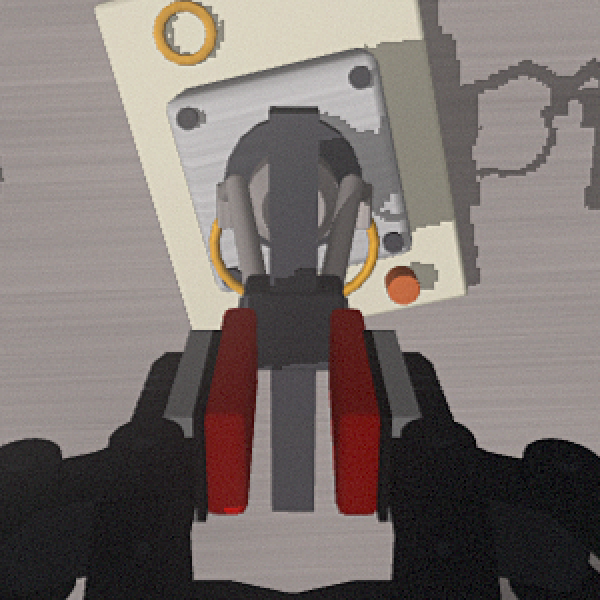

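```bash
cat > ringfit.py <<'E'
from h import *
from scipy.optimize import least_squares
s=env.observe(); p,w=snap("wrist"); t=(w-s["eef_pos"])@s["tcp_rot"]
hsv=cv2.cvtColor(p["frame"],cv2.COLOR_BGR2HSV); h=hsv[...,0].astype(int)
M=np.array(p["mount"]);K=p["K"]
g=(h>10)&(h<28)&(hsv[...,1]>120)&(np.abs(t[...,2]-.124)<.006)&(np.abs(t[...,0])<.04)&(np.abs(t[...,1])<.04)
v,u=np.nonzero(g)
d=np.stack([(u-K[0,2])/K[0,0],(v-K[1,2])/K[1,1],np.ones(len(u))],-1)@M[:3,:3].T
Q=M[:3,3]+d*((.126-M[2,3])/d[:,2])[:,None]   # rays cut with ring plane
print("depth vs plane",np.median(t[g]-Q,axis=0))
for sg in(1,-1):
    q=Q[Q[:,1]*sg>0]*1e3
    f=least_squares(lambda c:np.hypot(q[:,0]-c[0],q[:,1]-c[1])-c[2],[0,sg*8,22],loss="soft_l1",f_scale=1)
    print("half",sg,len(q),"centre",f.x,"rms",np.sqrt(np.mean(f.fun**2)))
    o=np.argsort(q[:,0])
    for x in range(-28,12,4):
        k=(q[:,0]>=x)&(q[:,0]<x+4)
        if k.any(): print("   x",x,"y",np.round([q[k,1].min(),q[k,1].max()],1),k.sum())
im=p["frame"].copy()
cv2.imwrite("pics/n.png",cv2.resize(im[190:320,210:350],(800,742),interpolation=2)[:600])
E
python3 ringfit.py
```

```text
depth vs plane [ 0.0003 -0.     -0.0008]
half 1 180 centre [-7.1283  6.9904 23.0131] rms 1.025715285136835
   x -28 y [18.7 24.7] 25
   x -24 y [20.2 27.6] 33
   x -20 y [24.6 29.8] 26
   x -16 y [26.7 31.1] 25
   x -12 y [28.  31.1] 23
   x -8 y [27.9 31.7] 24
   x -4 y [27.8 30.8] 20
   x 0 y [29.1 29.9] 4
half -1 175 centre [-7.0681 -6.4234 23.24  ] rms 1.010783974680823
   x -28 y [-23.9 -19.4] 19
   x -24 y [-27.6 -20.1] 33
   x -20 y [-29.  -24.5] 25
   x -16 y [-31.1 -26.6] 25
   x -12 y [-31.  -27.9] 24
   x -8 y [-30.9 -27.8] 23
   x -4 y [-30. -27.] 20
   x 0 y [-29.9 -28.4] 6
```

View pics/n.png

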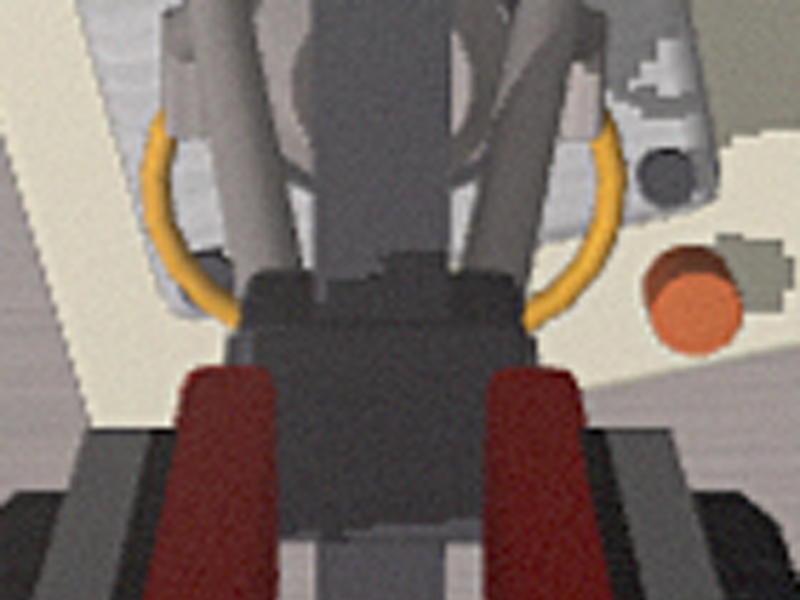

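The close-up shows the spread wire arcs and clips. Ring and shaft agree to about 0.5 mm in each tool axis, so I'll apply a small correction, then slide down slowly while watching the force.

{"name": "arm_command", "arguments": {
  "commands": [
    {"travel": [0.05,-0.05,0],"angular": [0,0,0],"gripper": 1},
    {"travel": [0,0,0.5],"angular": [0,0,0],"gripper": 1},
    {"travel": [0,0,0.7],"angular": [0,0,0],"gripper": 1},
    {"travel": [0,0,0.5],"angular": [0,0,0],"gripper": 1},
    {"travel": [0,0,0.3],"angular": [0,0,0],"gripper": 1},
    {"travel": [0,0,0.2],"angular": [0,0,0],"gripper": 1},
    {"travel": [0,0,0.2],"angular": [0,0,0],"gripper": 1},
    {"travel": [0,0,0.2],"angular": [0,0,0],"gripper": 1},
    {"travel": [0,0,0.2],"angular": [0,0,0],"gripper": 1},
    {"travel": [0,0,0.2],"angular": [0,0,0],"gripper": 1},
    {"travel": [0,0,0],"angular": [0,0,0],"gripper": 1},
    {"travel": [0,0,0],"angular": [0,0,0],"gripper": 1},
    {"travel": [0,0,0],"angular": [0,0,0],"gripper": 1}
  ]
}}

```text
clock: 13.9
eef_pos: [0.4902, -0.2527, 0.2285]
tcp_rot: [[0.999, -0.045, 0.0], [-0.045, -0.999, -0.0], [0.0, 0.0, -1.0]]
contact_force: [0.7, 0.5, -3.0]
gripper_width: 0.0313
```

```bash
python3 fine.py pics/o.png
python3 - <<'E'
from h import *
p,w=snap("side"); a=cv2.resize(p["frame"][240:360,190:330],(400,343),interpolation=3)
p,w=snap("scene"); b=cv2.resize(p["frame"][150:230,210:303],(400,344),interpolation=3)
cv2.imwrite("pics/p.png",np.hstack([a[:343],b[:343]]))
E
```

```text
13.9 [ 0.4902 -0.2527  0.2285] [ 0.0003 -0.0001 -1.    ] 0.03130888268110531 [ 0.7049  0.5146 -3.043 ]
ring 359 [-0.0273 -0.031   0.118 ] [0.0036 0.0317 0.1272]
-150 28 r 31.0 34.0  z 125.2
-135 47 r 30.7 34.1  z 125.2
-120 49 r 29.0 33.3  z 125.1
-105 46 r 27.1 31.8  z 125.0
-90 6 r 27.7 29.2  z 125.1
90 49 r 27.1 32.5  z 125.0
105 50 r 29.1 33.9  z 124.8
120 48 r 31.0 34.8  z 125.0
135 31 r 31.0 33.9  z 124.8
bar top 2078 slope deg 0.24015785356120994 z0 0.042927222570992726 noise 0.0005880086082116229
end 160 bbox mid [ 0.489  -0.2521  0.1072] size [0.0245 0.0592 0.0074] rect ((490.1065979003906, -252.51223754882812), (58.878902435302734, 24.424240112304688), 82.95616912841797) tool mid [-0.0008 -0.0004  0.1213]
hub 775 bbox mid [ 0.4889 -0.2532  0.0696] size [0.0601 0.0598 0.005 ] rect ((488.86370849609375, -253.18087768554688), (59.08594512939453, 59.36021423339844), 87.90373229980469) tool mid [-0.0012  0.0005  0.1589]
block 5914 bbox mid [ 0.4892 -0.2529  0.06  ] size [0.1106 0.1115 0.006 ] rect ((489.2977294921875, -252.93585205078125), (98.0101547241211, 97.56806182861328), 10.62780475616455) tool mid [-0.0011  0.0003  0.1685]
```

View pics/p.png

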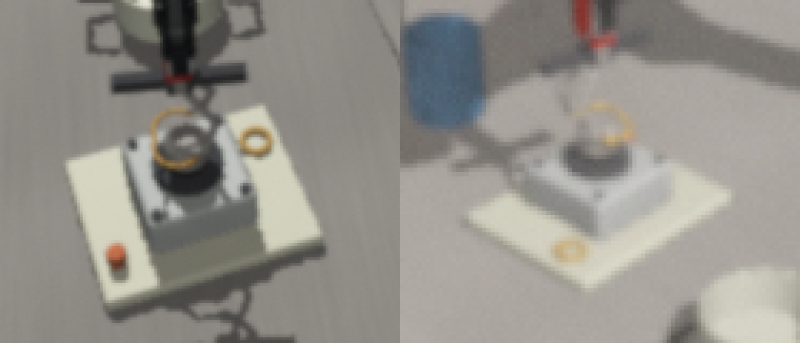

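The picture (side view left, scene view right) shows the ring around the shaft's end with no contact force beyond the weight. Continuing.

{"name": "arm_command", "arguments": {
  "commands": [
    {"travel": [0.05,0,0.2],"angular": [0,0,0],"gripper": 1},
    {"travel": [0,0,0.2],"angular": [0,0,0],"gripper": 1},
    {"travel": [0,0,0.2],"angular": [0,0,0],"gripper": 1},
    {"travel": [0,0,0.2],"angular": [0,0,0],"gripper": 1},
    {"travel": [0,0,0.2],"angular": [0,0,0],"gripper": 1},
    {"travel": [0,0,0.2],"angular": [0,0,0],"gripper": 1},
    {"travel": [0,0,0.2],"angular": [0,0,0],"gripper": 1},
    {"travel": [0,0,0.2],"angular": [0,0,0],"gripper": 1},
    {"travel": [0,0,0.2],"angular": [0,0,0],"gripper": 1},
    {"travel": [0,0,0.2],"angular": [0,0,0],"gripper": 1},
    {"travel": [0,0,0.2],"angular": [0,0,0],"gripper": 1},
    {"travel": [0,0,0.2],"angular": [0,0,0],"gripper": 1},
    {"travel": [0,0,0],"angular": [0,0,0],"gripper": 1},
    {"travel": [0,0,0],"angular": [0,0,0],"gripper": 1},
    {"travel": [0,0,0],"angular": [0,0,0],"gripper": 1}
  ]
}}

```text
clock: 15.3
eef_pos: [0.4905, -0.2527, 0.2043]
tcp_rot: [[0.999, -0.045, -0.0], [-0.045, -0.999, -0.0], [-0.0, 0.0, -1.0]]
contact_force: [0.2, 0.9, -3.4]
gripper_width: 0.0314
```

```bash
cat > lvl.py <<'E'
from h import *
s=env.observe(); print(s["clock"],s["eef_pos"],s["tcp_rot"][:,2],s["gripper_width"],s["contact_force"],s["torque"])
p,w=snap("wrist"); hsv=cv2.cvtColor(p["frame"],cv2.COLOR_BGR2HSV); h=hsv[...,0].astype(int)
d=np.linalg.norm(w[...,:2]-[.489,-.2525],axis=-1)
g=(h>10)&(h<28)&(hsv[...,1]>120)&(d<.042)&(w[...,2]>.06)&(w[...,2]<.11)
print("ring surface z",g.sum(),np.percentile(w[g][:,2],[5,50,95]))
v=hsv[...,2]
for nm,lo,hi,r0,r1 in(("hub",.066,.0735,.021,.031),("block",.056,.064,.036,.07)):
    k=(d>r0)&(d<r1)&(w[...,2]>lo)&(w[...,2]<hi)&~g; print(nm,k.sum(),np.median(w[k][:,2]))
E
python3 lvl.py; python3 fine.py pics/q.png | tail -4
```

```text
15.3 [ 0.4905 -0.2527  0.2043] [-0.0001 -0.     -1.    ] 0.03139328919127096 [ 0.2001  0.8989 -3.4041] [-0.1832 -0.0167 -0.0023]
ring surface z 365 [0.0779 0.0792 0.0805]
hub 782 0.06983392092317707
block 6553 0.05962216763266792
bar top 2072 slope deg 0.21588710856779583 z0 0.0429598067777643 noise 0.0005969293096790979
end 73 bbox mid [ 0.4985 -0.2533  0.1057] size [0.006  0.0239 0.0042] rect ((498.5849304199219, -253.3382568359375), (23.884857177734375, 5.984982967376709), 89.33503723144531) tool mid [0.008  0.0003 0.0986]
hub 996 bbox mid [ 0.4914 -0.2532  0.0695] size [0.0556 0.0627 0.0049] rect ((492.39971923828125, -253.3914794921875), (62.94154739379883, 54.064083099365234), 85.03211975097656) tool mid [0.0012 0.0005 0.1348]
block 6951 bbox mid [ 0.4923 -0.253   0.06  ] size [0.1048 0.1111 0.006 ] rect ((489.1893005371094, -252.94996643066406), (97.41429138183594, 97.86272430419922), 10.35861873626709) tool mid [0.0016 0.0004 0.1444]
```

{"name": "arm_command", "arguments": {
  "commands": [
    {"travel": [0,0,0.12],"angular": [0,0,0],"gripper": 1},
    {"travel": [0,0,0.11],"angular": [0,0,0],"gripper": 1},
    {"travel": [0,0,0.1],"angular": [0,0,0],"gripper": 1},
    {"travel": [0,0,0],"angular": [0,0,0],"gripper": 1},
    {"travel": [0,0,0],"angular": [0,0,0],"gripper": 1},
    {"travel": [0,0,0],"angular": [0,0,0],"gripper": 1},
    {"travel": [0,0,0],"angular": [0,0,0],"gripper": 1},
    {"travel": [0,0,0],"angular": [0,0,0],"gripper": 1}
  ]
}}

```text
clock: 16.07
eef_pos: [0.4906, -0.2526, 0.201]
tcp_rot: [[0.999, -0.045, -0.0], [-0.045, -0.999, -0.0], [-0.0, 0.0, -1.0]]
contact_force: [0.3, -0.9, -2.8]
gripper_width: 0.0312
```

```bash
python3 lvl.py
python3 - <<'E'
from h import *
p,w=snap("side"); a=cv2.resize(p["frame"][230:350,190:330],(800,686),interpolation=3)[:600]
cv2.imwrite("pics/r.png",a)
E
```

```text
16.0667 [ 0.4906 -0.2526  0.201 ] [-0. -0. -1.] 0.031163386504502094 [ 0.3289 -0.9441 -2.798 ] [-0.1189 -0.0516  0.0243]
ring surface z 366 [0.0745 0.0757 0.0769]
hub 803 0.06982145414754715
block 6705 0.059586722694437544
```

View pics/r.png

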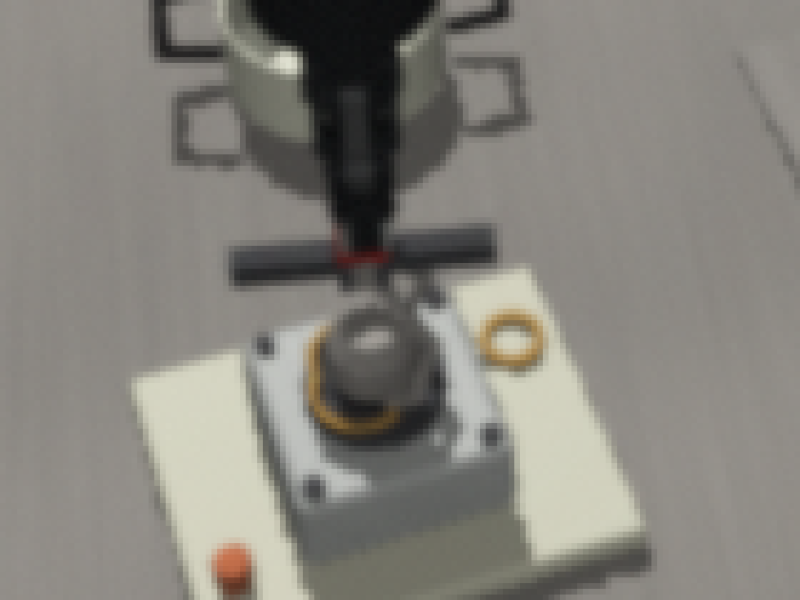

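The picture shows the ring around the shaft at the groove (about (355,420)), with nothing else moved. The force is the pliers' weight only. Handing in.

```bash
python3 -c "
from rig import env
print(env.finish_job())"
```

```text
the job is handed in; nothing more can be done
None
```

The job is handed in at about 16 s, well under the 54 s limit, with the pliers still held fully squeezed. I took them from the stand, dipped the ring inside the pot to about 20 mm below its rim, then slid it over the shaft end to the groove.

**Last checks before handing in:**
- **Height:** the ring centre is at about 0.0745 m by the arm pose. The wrist camera saw the wire's upper surface at 0.0757 m, which fits.
- **Upright:** the tool points straight down. The crossbar sits about 0.2° off relative to the tool.
- **Contact:** the force is about −3 N vertical and under 1 N sideways, which is only the pliers' weight, so nothing presses on the drive.
- **Rest of the scene:** in the last side view the pot, washer and bush stand where they were.

**Disagreements:**
- **Gripper width:** it read about 31 mm where the text gives 34 mm over squeezed handles. The pictures showed the handles parallel and the ring spread.
- **Shaft position:** the two fixed cameras differed by about 1 cm on the shaft's y position. I used the wrist camera, which agreed with their average to within 1 mm.
- **Ring centring:** its centre along the pliers' x is only known to about 1 mm, because the crossbar, handles and jaws hide part of it. No contact force showed on the way down.

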